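# Press a taper-shank drill chuck into its sleeve and rack the joined tool

### The job

Put the drill chuck's tapered shank into the steel sleeve that stands in the press stand and press or tap it home firmly, with about 15 to 20 N and never more than 22 N, so that friction alone holds it. Then lift the chuck with the sleeve hanging from it, without gripping the sleeve, and set the joined tool gently down upright in the wide well of the wooden tool block. Let go, and leave the brush, the tape measure and the offcut where they are.

Things in the scene. Friction and masses are not known exactly. Their poses are not given: they have to be found in the camera images.
- chuck: Steel drill chuck, round, 118 mm tall, 0.24 kg, standing shank down in the tool block's narrow bore, collar on the block. Origin: centre of the shank's lower end; z up its axis. Tapered shank z 0 to 58 mm, diameter 14 mm at the lower end, 30 mm at the top; collar of diameter 38, z 58 to 64 mm; cylinder to grip, diameter 36, z 64 to 102 mm; nose narrowing to 18 mm, flat top at z 118 mm.
- shank_tip (a point): Centre of the lower end of the chuck's shank (the chuck's origin).
- sleeve: Steel taper sleeve: upright tube, outer diameter 39 mm, 70 mm tall, about 0.57 kg, loose in the press stand's cup, mouth up. Origin: centre of its underside; z up its axis. Ten small lands inside match the shank's taper and clamp it. Pushed in with less than about 12 N, the shank may not carry the sleeve's weight; with 15 to 20 N it does.
- sleeve_mouth (a point): Centre of the sleeve's 31 mm wide mouth, 70 mm above its underside; z out of the mouth. How deep the lands sit differs by 14 mm and is not measured: the push begins with 31 to 46 mm of shank inside the mouth and then grows by 3 to 5 N per mm. Home at 15 to 20 N, a gap of 7 to 23 mm is left under the chuck's collar: it never closes.
- press_stand: Fixed grey cast stand: a foot 110 x 110 x 12 mm with four bolt heads and, in its middle, a round cup of outer diameter about 60 mm whose rim is 44 mm above the worktop. The sleeve stands loosely (2 to 3 mm of play) in the cup, on its floor, and stands out 38 mm above the rim. Origin: centre of its underside.
- cup_floor (a point): Centre of the cup's floor, 12 mm above the worktop; the sleeve's underside stands here.
- tool_block: Fixed wooden block 84 x 160 x 66 mm (x, y, z) with two round holes 60 mm deep in its top: at y = +42 mm the narrow bore, 33 mm wide, in which the chuck stands; at y = -36 mm the empty wide well, 47 mm wide, for the joined tool. Origin: centre of its underside.
- bore_mouth (a point): Centre of the narrow bore at the block's top, 66 mm above the worktop.
- well_floor (a point): Centre of the wide well's floor, 6 mm above the worktop; the well's rim is 60 mm above this point.
- bench_brush: Loose wooden bench brush, 230 x 35 x 59 mm, lying between the block and the stand; to be left alone. Origin: centre of its underside.
- tape_measure: Loose yellow tape measure, 36 x 78 x 63 mm, behind the work; to be left alone. Origin: centre of its underside.
- spare_offcut: Loose dark wooden offcut, 45 x 170 x 20 mm, behind the work; to be left alone. Origin: centre of its underside.
Not all that is in view belongs to the job. What is shaped like the chuck but orange is not meant.

How it is judged:
On the way, in this order (a step that is already met when the one before it is completed fails the run):
1. The shank is in the sleeve by 28 mm or more and in line with it, while the sleeve stands in the press stand (horizontal distance between shank_tip and sleeve_mouth below 0.006 m and z of shank_tip in the frame of sleeve_mouth below -0.028 m and angle between the z axis of chuck and the z axis of sleeve, either way round below 0.08 rad and z of sleeve in the frame of cup_floor below 0.005 m and horizontal distance between sleeve and cup_floor below 0.008 m), for 0.2 s.
2. The sleeve hangs clear of the press stand on the chuck's shank, its underside over 45 mm above the cup's floor (horizontal distance between shank_tip and sleeve_mouth below 0.006 m and z of shank_tip in the frame of sleeve_mouth below -0.028 m and angle between the z axis of chuck and the z axis of sleeve, either way round below 0.08 rad and z of sleeve in the frame of cup_floor above 0.045 m), for 0.3 s.
At the end, for the whole second after the job is handed in: The sleeve stands upright (within 0.08 rad) on the floor of the tool block's wide well (underside within 4 mm of the floor, centre within 7 mm), with the chuck's shank 28 mm or more inside it, centred within 6 mm and in line within 0.08 rad, all at rest and released (horizontal distance between shank_tip and sleeve_mouth below 0.006 m and z of shank_tip in the frame of sleeve_mouth below -0.028 m and angle between the z axis of chuck and the z axis of sleeve, either way round below 0.08 rad and horizontal distance between sleeve and well_floor below 0.007 m and z of sleeve in the frame of well_floor below 0.004 m and angle between sleeve's own z axis and vertical below 0.08 rad and linear speed of each of chuck, sleeve below 0.02 m/s); the robot touches nothing.
It fails at once if The chuck is pushed down with more than 22 N: over 30 N between sleeve and press stand, the 8 N weight of chuck and sleeve included (contact force between sleeve and press_stand above 30 N and contact force between chuck and sleeve above 20 N).
It fails at once if The sleeve is pressed on the tool block with more than 25 N (set down gently) (contact force between sleeve and tool_block above 25 N).
It fails at once if The fingers grip or push the sleeve (more than 2 N) (contact force between the fingers and sleeve above 2 N).
It fails at once if The brush, the tape measure or the offcut is moved by more than 30 mm (distance of any of bench_brush, tape_measure, spare_offcut from where it was at the start of the episode above 0.03 m).
It also fails if it takes over 51 s, if anything falls off the work surface, if the arm or the gripper's body presses on something with over 40 N, if the wrist force passes 120 N, or if a joint passes its speed limit or range.

### The arm

A 6-joint arm with a two-finger parallel gripper is mounted at the origin on a cart in front of the work surface, level with it; the furniture and walls round the work are solid. World frame = base frame: x ahead of the robot, y to its left, z up, the work surface at z = 0. Lengths are in m, angles in rad, forces in N, time in s.
With the tool pointing down it reaches from about 0.25 to 0.725 m from the base axis. Payload 4 kg.
Tool frame: the origin (TCP) lies midway between the tips of the shut fingers; the grasp point (between the pads) lies 19 mm behind it; y points along the fingers, z is the direction in which the jaws open and shut, and the axes are right-handed (so a half turn about y gives the same grasp; the last joint's range is limited). The gripper opens to 85 mm and grips with 20 to 120 N. Pads are 22 mm wide; open, the fingers measure 114 mm over their backs; the gripper's body (76 mm by 85 mm) begins 54 mm behind the grasp point. The pads swing forward as they close: fully open they stand 13 mm farther back than shut.
Start: joints at [-1.224, 0.241, 0.005, 1.335, 0, 1.571], TCP at [0.17, -0.47, 0.208] pointing down, gripper open.
Joint ranges: [-2.72, 2.72], [-1.05, 1.87], [-1.09, 1.28], [-1.99, 2.15], [-1.42, 1.44], [-3.14, 3.14]. Speed limits (rad/s): [2.79, 2.79, 3.14, 3.14, 3.14, 3.14].

### API

Orientations are given as a unit quaternion [x, y, z, w].
In Python, from workcell import bot gives the robot as it stands. The module is installed in compiled form; this text tells all that it offers.
- The arm moves only by the shell command python3 -m handwheel 'ROWS' [OPENING]. ROWS is JSON, a list of rows, each a list of 6 numbers: the shift along the tool's x, y, z in units of 25 mm (1.0 is 25 mm), then the turn, a rotation vector about the tool's x, y, z in units of 10 degrees (1.0 is 10 degrees). A call has exactly 5 rows; each row is the pose to reach, as a shift and turn from the pose commanded when the call began, along the tool's axes at that moment; what a row does not reach only later rows make up. A row lasts 1/8 s, in which the tool goes at most 62.5 mm and 10.7 degrees, less where a joint would pass 70% of its speed; a pose out of reach is approached as far as the arm can. A call with a gripper value outside its range is refused whole. OPENING is the gripper command: -1 is shut, 1 is fully open, values between are in proportion, set as the call begins (- or left out, the last holds). The fingers move at their own pace and stop on an object; the grip force is fixed at half the most. Time passes only in rows, so rows that repeat a pose let the fingers close, or fill a call up. It gives the time, the measured TCP pose, the force and the opening at its end, in the units of the state.
- bot.get_obs(): the state, without advancing time (a new reading comes with each control period).
- bot.camera(name): name is "side" or "top"; returns a dict with "color" (420x560x3 uint8, red, green, blue), "fx", "fy", "cx", "cy" (pixels), "rvec" (rotation vector, rad) and "tvec" (3), from world to camera coordinates, as OpenCV has them. Camera axes: x right, y down, z forward; pixel columns grow to the right and rows downward; lengths in m; the calibration is good to about 2 mm. A picture is of the moment at which its call begins. There is no depth.
- bot.job_done(): hands the job in, once; it reports no verdict.
The state is a dict: "clock": time; "joint_pos": joint angles; "joint_vel": joint speeds; "tau": joint torques, N m; "eef_pos": TCP position; "tool_rot": TCP orientation; "ft_force": force on the tool from outside, world axes, zero at the start; "ft_torque": the same for the moment, N m; "grip_width": finger opening in m.
Only numpy, scipy, OpenCV 4.12 (cv2) and the standard library are available. Lean on these libraries where they do the work, as an engineer would, in place of code of your own. Each camera call takes 0.05 s, during which the arm holds its last target.

## Working session

There is one attempt and no reset: what is moved stays moved. The work goes in short steps, Python scripts to look and compute and a shell command to move; the robot and the scene stay as the last step left them, time stands still between calls to the robot, and variables do not carry over. Pictures are saved under pics/ and viewed, and the job is handed in when it is done.

```bash
mkdir -p pics; python3 - <<'E'
from workcell import bot
import cv2,numpy as np
o=bot.get_obs()
for k in o: print(k,np.round(o[k],4))
for n in("side","top"):
    c=bot.camera(n); cv2.imwrite(f"pics/{n}0.png",c["color"][:,:,::-1]); R=cv2.Rodrigues(np.array(c["rvec"]))[0]
    print(n,c["fx"],c["fy"],c["cx"],c["cy"],R.round(3).tolist(),(-R.T@np.array(c["tvec"])).round(3))
E
```

```text
clock 0.0
joint_pos [-1.224   0.2415  0.0037  1.3352  0.      1.5708]
joint_vel [-0.0006  0.0004  0.0012 -0.0013  0.0011  0.0021]
tau [ 5.00000e-04 -3.72319e+01  2.52408e+01  1.68000e-02 -0.00000e+00
 -0.00000e+00]
eef_pos [ 0.1697 -0.4696  0.2068]
tool_rot [-0.1221  0.6972 -0.6958  0.1219]
ft_force [ 0.2134 -0.2646 -0.1629]
ft_torque [ 0.057   0.0063 -0.028 ]
grip_width 0.0852
side 483.61789418751545 483.61789418751545 276.0613481140787 208.28768397923935 [[-0.999, -0.038, -0.012], [-0.011, 0.561, -0.828], [0.038, -0.827, -0.561]] [0.561 0.824 0.639]
top 464.6199830217362 464.6199830217362 276.2338287365826 203.7268361908929 [[0.006, -0.999, -0.031], [-0.994, -0.003, -0.11], [0.11, 0.032, -0.993]] [ 0.503 -0.005  1.026]
```

View pics/side0.png

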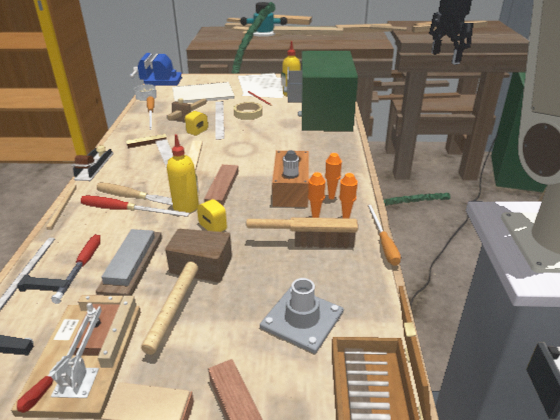

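View pics/top0.png

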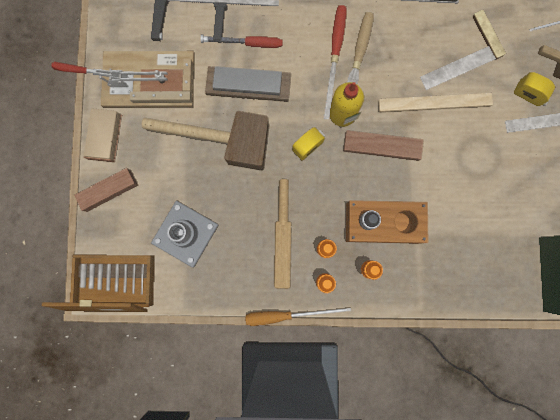

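```bash
python3 - <<'E'
import cv2,numpy as np
t=cv2.imread("pics/top0.png");s=cv2.imread("pics/side0.png")
z=lambda im,x,y,w,h,k:cv2.resize(im[y:y+h,x:x+w],None,fx=k,fy=k,interpolation=cv2.INTER_CUBIC)
cv2.imwrite("pics/tb.png",z(t,300,190,140,105,5))
cv2.imwrite("pics/ts.png",z(t,140,190,100,80,7))
cv2.imwrite("pics/sb.png",z(s,260,135,110,90,7))
cv2.imwrite("pics/ss.png",z(s,250,265,110,85,7))
E
```

```text
(no output)
```

View pics/tb.png

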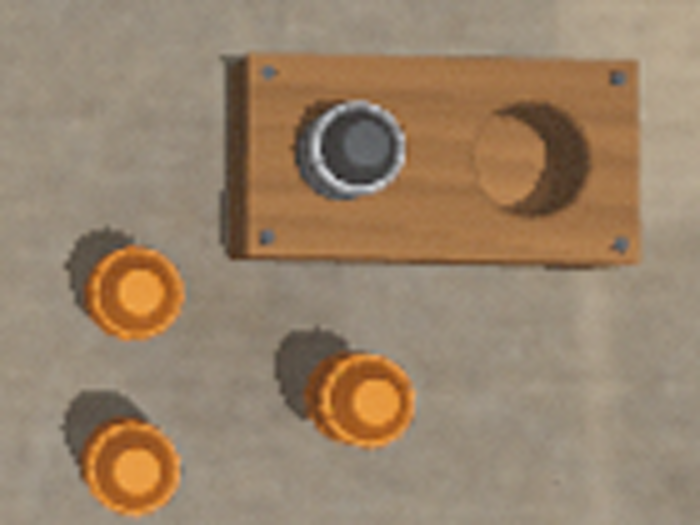

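View pics/ts.png

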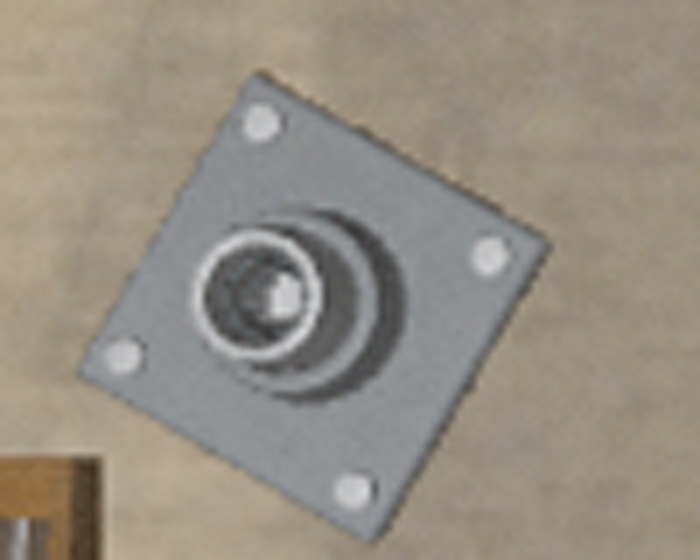

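View pics/sb.png

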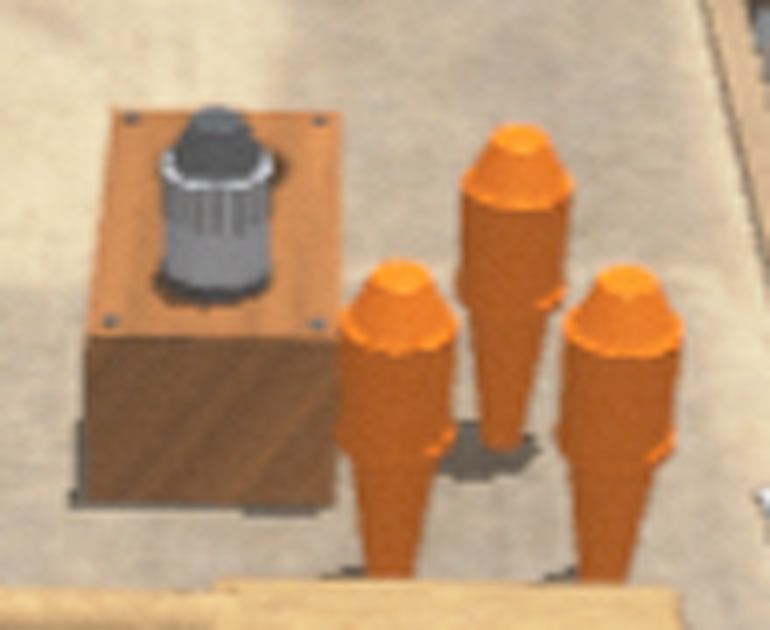

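View pics/ss.png

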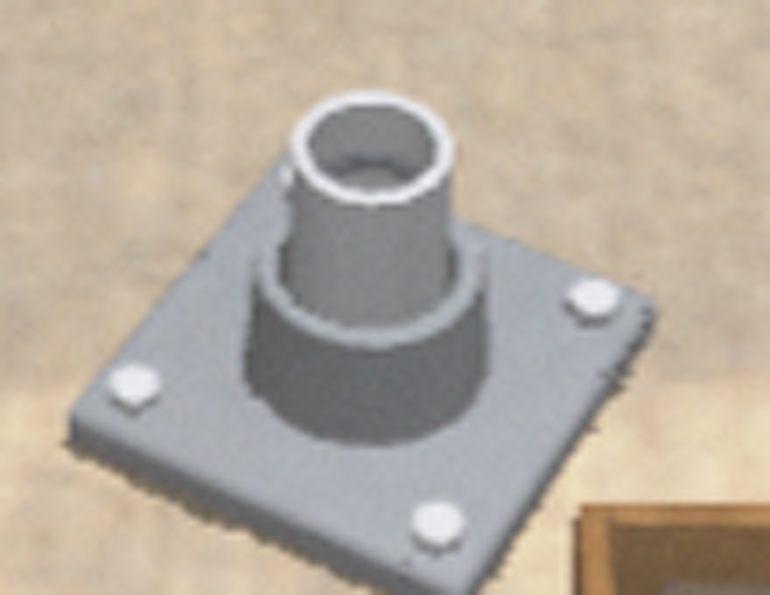

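```bash
cat > h.py <<'E'
from workcell import bot
import cv2,numpy as np
from scipy.spatial.transform import Rotation as Ro
def cal(c): 
    R=cv2.Rodrigues(np.array(c["rvec"]))[0]; return np.array([[c["fx"],0,c["cx"]],[0,c["fy"],c["cy"]],[0,0,1]]),R,np.array(c["tvec"]).ravel()
def ray(c,uv,z):
    K,R,t=cal(c); d=R.T@np.linalg.inv(K)@[uv[0],uv[1],1]; C=-R.T@t; return C+d*(z-C[2])/d[2]
def proj(c,p):
    K,R,t=cal(c); q=K@(R@np.array(p)+t); return q[:2]/q[2]
E
python3 - <<'E'
from h import *
import json
cs={n:bot.camera(n) for n in("side","top")}
np.save("cal.npy",{n:{k:v for k,v in c.items() if k!="color"} for n,c in cs.items()},allow_pickle=True)
f=lambda u,v,k,x,y:((u+.5)/k-.5+x,(v+.5)/k-.5+y)
T=cs["top"];S=cs["side"]
for nm,p,z in [("chuck nose",(365,145),.126),("chuck rim",(358,148),.110),("well",(532,159),.066),("o1",(137,292),.118),("o2",(134,470),.118),("o3",(377,400),.118),("c1",(249,55),.066),("c2",(638,60),.066),("c3",(638,265),.066),("c4",(245,260),.066)]:
    print("top",nm,ray(T,f(*p,5,300,190),z).round(4))
for nm,p,z in [("mouth",(258,297),.082),("cuprim",(295,305),.044)]: print("top",nm,ray(T,f(*p,7,140,190),z).round(4))
for nm,p,z in [("nose",(217,120),.126),("rim",(217,168),.110),("o",(520,138),.118),("o",(400,277),.118),("o",(626,282),.118)]: print("side",nm,ray(S,f(*p,7,260,135),z).round(4))
for nm,p,z in [("mouth",(373,148),.082),("cuprim",(370,275),.044)]: print("side",nm,ray(S,f(*p,7,250,265),z).round(4))
for nm,p in [("brush L end",(283,288)),("brush",(292,222)),("brush",(274,222)),("handle",(283,180)),("tape",(308,144))]: print(nm,ray(T,p,.059).round(3))
print(Ro.from_quat(bot.get_obs()["tool_rot"]).as_matrix().round(3))
E
```

```text
top chuck nose [ 0.5736 -0.1621  0.126 ]
top chuck rim [ 0.5737 -0.1622  0.11  ]
top well [ 0.5728 -0.2407  0.066 ]
top o1 [ 0.5167 -0.0746  0.118 ]
top o2 [ 0.4485 -0.0731  0.118 ]
top o3 [ 0.4759 -0.1665  0.118 ]
top c1 [ 0.6156 -0.1255  0.066 ]
top c2 [ 0.6139 -0.285   0.066 ]
top c3 [ 0.5297 -0.2825  0.066 ]
top c4 [ 0.5309 -0.1229  0.066 ]
top mouth [0.5482 0.2295 0.082 ]
top cuprim [0.5476 0.2275 0.044 ]
side nose [ 0.5718 -0.1611  0.126 ]
side rim [ 0.5717 -0.158   0.11  ]
side o [ 0.4728 -0.1652  0.118 ]
side o [ 0.5148 -0.0741  0.118 ]
side o [ 0.4463 -0.0722  0.118 ]
side mouth [0.5461 0.2321 0.082 ]
side cuprim [0.5462 0.236  0.044 ]
brush L end [0.435 0.011 0.059]
brush [ 0.571 -0.007  0.059]
brush [0.571 0.031 0.059]
handle [0.66  0.012 0.059]
tape [ 0.737 -0.04   0.059]
[[-0.94  -0.     0.34 ]
 [-0.34   0.001 -0.94 ]
 [ 0.    -1.    -0.001]]
```

```bash
cat > go.py <<'E'
# usage: go.py x y z [yaw of jaw axis deg] : units from present measured pose
from h import *
import sys
a=list(map(float,sys.argv[1:])); o=bot.get_obs()
R=Ro.from_quat(o["tool_rot"]).as_matrix(); p=np.array(o["eef_pos"])
print("p",p.round(4),"F",np.round(o["ft_force"],2),"w",round(o["grip_width"],4),"t",o["clock"])
d=R.T@(np.array(a[:3])-p)/.025
yaw=np.radians(a[3] if len(a)>3 else -30)
zt=np.array([np.cos(yaw),np.sin(yaw),0]);yt=np.array([0,0,-1.]);xt=np.cross(yt,zt)
rv=Ro.from_matrix(R.T@np.c_[xt,yt,zt]).as_rotvec()/np.radians(10)
print("shift",d.round(3),"turn",rv.round(3),"jawyaw",np.degrees(np.arctan2(R[1,2],R[0,2])).round(2),"q",np.round(o["joint_pos"],2))
E
python3 go.py .573 -.162 .19
```

```text
p [ 0.1698 -0.4698  0.2071] F [0.22 0.84 0.4 ] w 0.085 t 0.2
shift [-19.353   0.694  -6.097] turn [ 8.000e-03 -4.013e+00 -3.000e-03] jawyaw -70.13 q [-1.22  0.24  0.    1.34 -0.    1.57]
```

```bash
python3 -m handwheel '[[-1.8,0,-0.6,0,-0.5,0],[-4.0,0,-1.3,0,-1.3,0],[-6.3,0,-2.0,0,-2.1,0],[-8.6,0,-2.7,0,-2.9,0],[-10.6,0,-3.35,0,-3.5,0]]' 1 && python3 go.py .573 -.162 .19
```

```text
clock: 0.82
eef_pos: [0.3921, -0.2999, 0.2076]
tool_rot: [0.327, -0.627, 0.627, -0.327]
ft_force: [0.1, -0.5, 1.0]
grip_width: 0.0855
p [ 0.3921 -0.2999  0.2076] F [ 0.07 -0.47  0.96] w 0.0855 t 0.825
shift [-8.662  0.705  2.78 ] turn [-0.    -0.489  0.   ] jawyaw -34.89 q [-0.65  0.23 -0.01  1.33 -0.    1.53]
```

```bash
python3 -m handwheel '[[-2.3,0,0.7,0,-0.2,0],[-4.6,0,1.4,0,-0.4,0],[-6.8,0,2.15,0,-0.5,0],[-8.65,0,2.8,0,-0.5,0],[-8.65,0.5,2.8,0,-0.5,0]]' && python3 go.py .573 -.162 .074
python3 - <<'E'
from h import *
for n in("side","top"):
    c=bot.camera(n); cv2.imwrite(f"pics/{n}1.png",c["color"][:,:,::-1])
E
```

```text
clock: 1.45
eef_pos: [0.5753, -0.1624, 0.1947]
tool_rot: [0.354, -0.612, 0.612, -0.355]
ft_force: [0.2, 0.1, -0.2]
grip_width: 0.0854
p [ 0.5753 -0.1624  0.1947] F [ 0.23  0.08 -0.21] w 0.0854 t 1.45
shift [ 0.037  4.83  -0.096] turn [-0.009  0.015 -0.005] jawyaw -29.85 q [-0.28  0.44  0.26  1.39  0.    1.82]
```

View pics/side1.png

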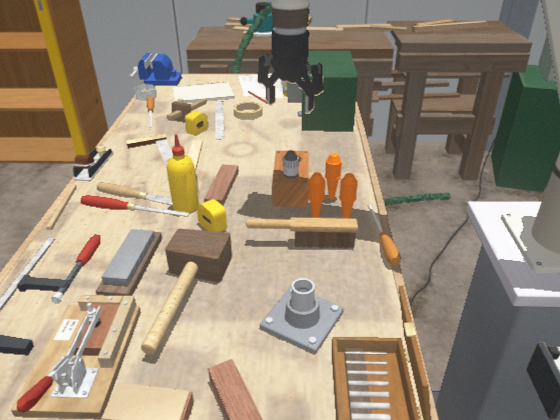

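```bash
python3 -m handwheel '[[0.04,0.8,-0.1,0,0,0],[0.04,2,-0.1,0,0,0],[0.04,3.2,-0.1,0,0,0],[0.04,4.2,-0.1,0,0,0],[0.04,4.8,-0.1,0,0,0]]' && python3 go.py .573 -.162 .074
python3 - <<'E'
from h import *
for n in("side","top"):
    c=bot.camera(n)["color"][:,:,::-1]; c=c[60:240,220:400] if n=="side" else c[150:300,300:440]; cv2.imwrite(f"pics/{n}2.png",cv2.resize(c,None,fx=3.3,fy=3.3,interpolation=2))
E
```

```text
clock: 2.17
eef_pos: [0.5678, -0.1654, 0.0741]
tool_rot: [-0.353, 0.614, -0.613, 0.352]
ft_force: [-0.5, -0.1, 0.7]
grip_width: 0.0854
p [ 0.5678 -0.1654  0.0741] F [-0.5  -0.08  0.74] w 0.0854 t 2.175
shift [-0.224  0.004  0.111] turn [ 0.012 -0.026  0.004] jawyaw -30.26 q [-0.28  0.51  0.04  1.11 -0.    1.82]
```

View pics/side2.png

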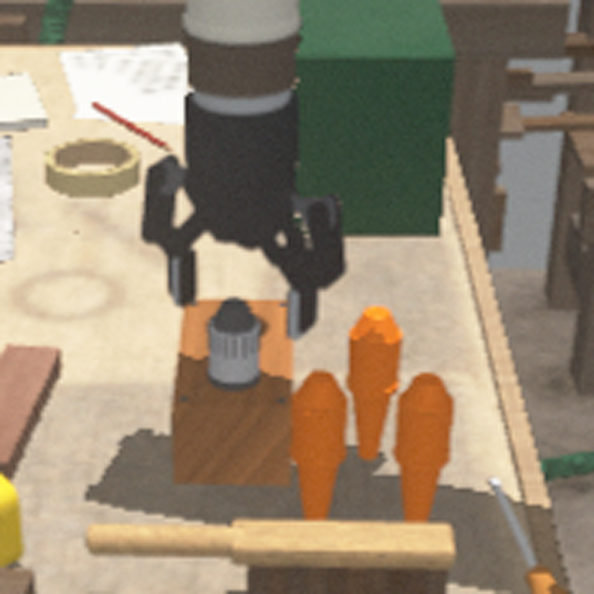

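```bash
python3 go.py .573 -.162 .074
python3 - <<'E'
from h import *
c=bot.camera("side"); o=bot.get_obs();p=np.array(o["eef_pos"]);R=Ro.from_quat(o["tool_rot"]).as_matrix()
for s in(-1,1):
  for h in (0,.013): print(s,h,(proj(c,p+R[:,2]*s*.0425-R[:,1]*h)-[220,60])*3.3)
print("chuck nose", (proj(c,[.573,-.162,.126])-[220,60])*3.3)
E
```

```text
p [ 0.5677 -0.1649  0.0737] F [-0.27  0.27  0.18] w 0.0857 t 2.275
shift [-0.208 -0.013  0.126] turn [ 0.02  -0.022  0.006] jawyaw -30.22 q [-0.28  0.51  0.04  1.11 -0.    1.82]
-1 0 [289.11914355 379.71114797]
-1 0.013 [289.54810437 363.49480581]
1 0 [186.38087828 349.14962189]
1 0.013 [186.1420347  333.27955152]
chuck nose [231.18982886 302.02403818]
```

View pics/top2.png

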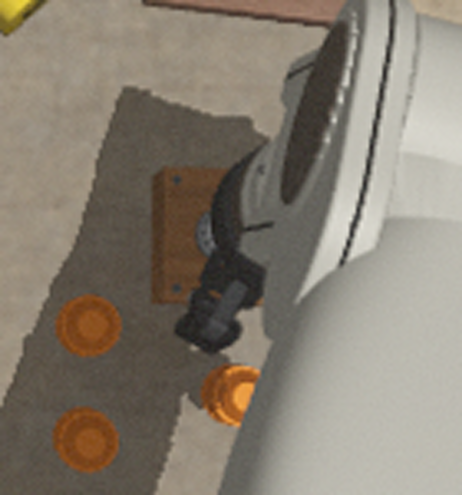

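```bash
python3 - <<'E'
from h import *
o=bot.get_obs();p=np.array(o["eef_pos"]);R=Ro.from_quat(o["tool_rot"]).as_matrix()
for n,(x,y,w,h) in {"side":(240,70,130,110),"top":(300,170,130,110)}.items():
    c=bot.camera(n); im=cv2.resize(c["color"][y:y+h,x:x+w,::-1],None,fx=6,fy=6,interpolation=2)
    for s,col in((-1,(0,0,255)),(1,(0,255,0)),(0,(255,0,255))):
        for hh in (0,.013,.06):
            q=((proj(c,p+R[:,2]*s*.0425-R[:,1]*hh)-[x,y]+.5)*6-.5); cv2.circle(im,tuple(map(int,q.round())),3,col,-1)
    cv2.imwrite(f"pics/{n}3.png",im)
E
```

```text
(no output)
```

View pics/side3.png

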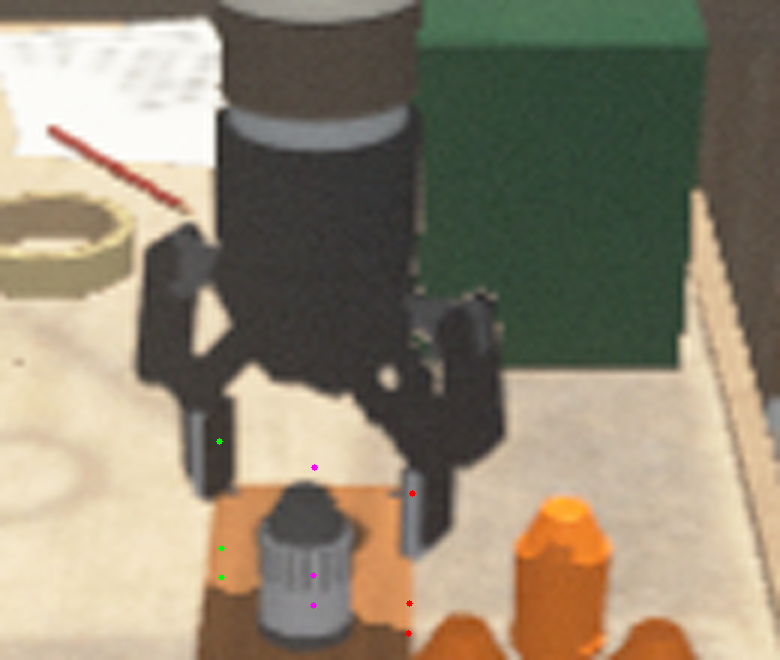

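View pics/top3.png

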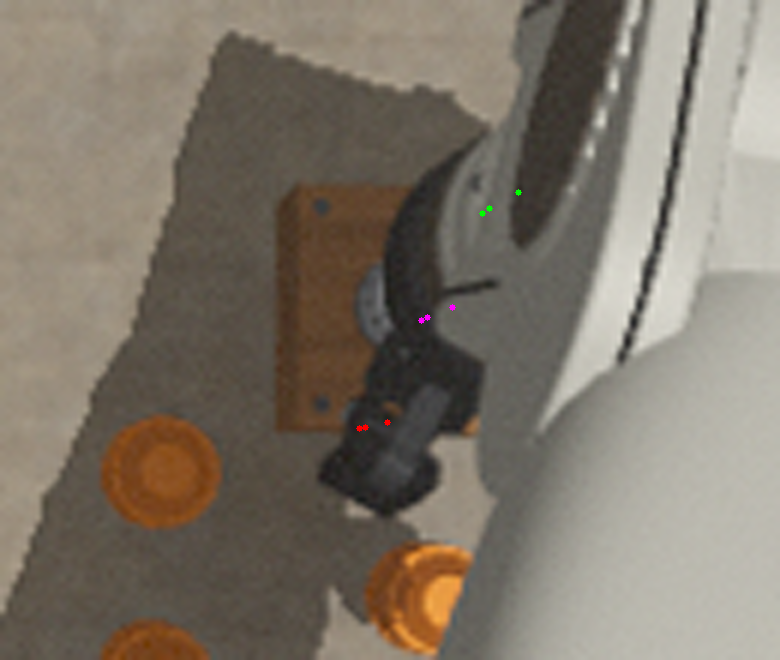

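```bash
python3 -m handwheel '[[-0.2,0,0.12,0,0,0],[-0.2,0,0.12,0,0,0],[-0.2,0,0.12,0,0,0],[-0.2,0,0.12,0,0,0],[-0.2,0,0.12,0,0,0]]' 0.15; python3 go.py .573 -.162 .074; python3 - <<'E'
from h import *
o=bot.get_obs();p=np.array(o["eef_pos"]);R=Ro.from_quat(o["tool_rot"]).as_matrix(); g=o["grip_width"]/2
for n,(x,y,w,h) in {"side":(240,70,130,110),"top":(300,170,130,110)}.items():
    c=bot.camera(n); im=cv2.resize(c["color"][y:y+h,x:x+w,::-1],None,fx=6,fy=6,interpolation=2)
    for s,col in((-1,(0,0,255)),(1,(0,255,0)),(0,(255,0,255))):
        for hh in (0,.019,.06):
            q=((proj(c,p+R[:,2]*s*g-R[:,1]*hh)-[x,y]+.5)*6-.5); cv2.circle(im,tuple(map(int,q.round())),3,col,-1)
    cv2.imwrite(f"pics/{n}4.png",im)
E
```

```text
clock: 3.05
eef_pos: [0.5747, -0.1616, 0.0752]
tool_rot: [-0.353, 0.613, -0.613, 0.353]
ft_force: [-0.5, -0.3, -0.7]
grip_width: 0.049
p [ 0.5747 -0.1616  0.0752] F [-0.5  -0.31 -0.69] w 0.049 t 3.05
shift [ 0.049  0.047 -0.052] turn [ 0.001 -0.013  0.   ] jawyaw -30.13 q [-0.27  0.51  0.05  1.11 -0.    1.82]
```

View pics/side4.png

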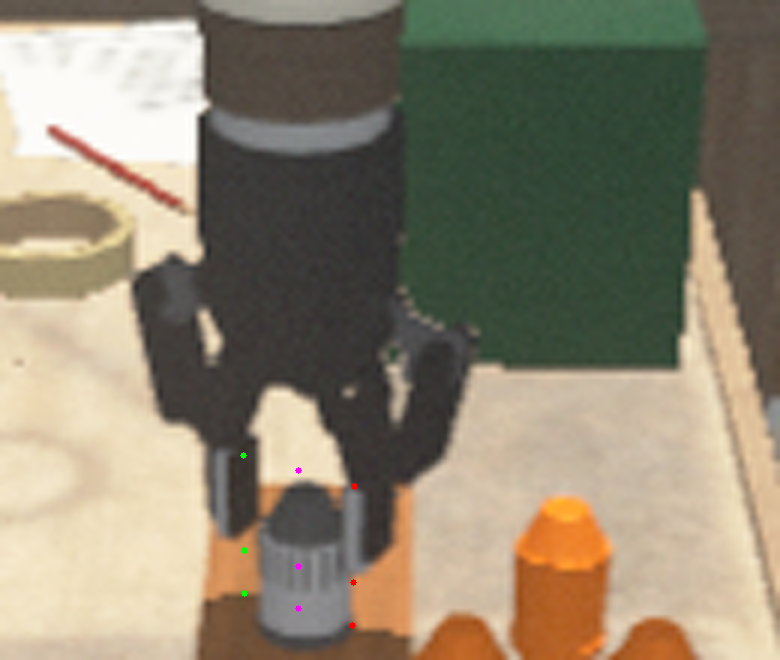

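View pics/top4.png

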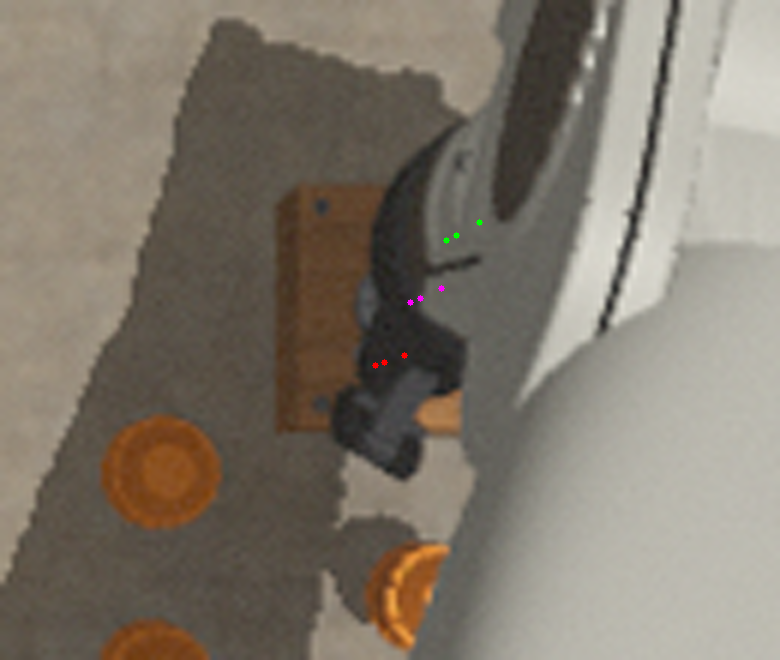

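```bash
python3 - <<'E'
from h import *
cs=np.load("cal.npy",allow_pickle=True).item()
P={}
for n in cs:
    K,R,t=cal(cs[n]); P[n]=K@np.c_[R,t]
def tri(a,b):
    X=cv2.triangulatePoints(P["top"],P["side"],np.array(a,float).reshape(2,1),np.array(b,float).reshape(2,1)); X=(X[:3]/X[3]).ravel()
    print(X.round(4),(proj(cs["top"],X)-a).round(1),(proj(cs["side"],X)-b).round(1)); return X
X=tri((361.5,245.8),(317,125.8))
p=np.array([.5747,-.1616,.0752]); R=Ro.from_quat([-0.353, 0.613, -0.613, 0.353]).as_matrix()
print("tool frame",(R.T@(X-p)).round(4))
# chuck nose for check
tri((300+365.5/5-.5,190+145.5/5-.5),(260+217.5/7-.5,135+120.5/7-.5))
tri((140+258.5/7-.5,190+297.5/7-.5),(250+373.5/7-.5,265+148.5/7-.5))
E
```

```text
[ 0.5175 -0.1279  0.2055] [-0.1  1.2] [-0.9 -0.1]
tool frame [-0.0004 -0.1303 -0.0664]
[ 0.5727 -0.1621  0.1255] [-0.   0.5] [-0.4 -0. ]
[0.5471 0.23   0.0801] [-0.   0.6] [-0.6 -0. ]
```

```bash
python3 -m handwheel '[[0.05,0.15,-0.05,0,0,0],[0.05,0.3,-0.05,0,0,0],[0.05,0.45,-0.05,0,0,0],[0.05,0.6,-0.05,0,0,0],[0.05,0.64,-0.05,0,0,0]]'; python3 go.py .573 -.162 .074; python3 - <<'E'
from h import *
o=bot.get_obs();p=np.array(o["eef_pos"]);R=Ro.from_quat(o["tool_rot"]).as_matrix(); g=o["grip_width"]/2
for n,(x,y,w,h) in {"side":(240,70,130,110)}.items():
    c=bot.camera(n); im=cv2.resize(c["color"][y:y+h,x:x+w,::-1],None,fx=6,fy=6,interpolation=2)
    for s,col in((-1,(0,0,255)),(1,(0,255,0)),(0,(255,0,255))):
        for hh in (0,.019,.06):
            q=((proj(c,p+R[:,2]*s*g-R[:,1]*hh)-[x,y]+.5)*6-.5); cv2.circle(im,tuple(map(int,q.round())),3,col,-1)
    cv2.imwrite(f"pics/{n}5.png",im)
E
```

```text
clock: 3.78
eef_pos: [0.5728, -0.162, 0.0587]
tool_rot: [-0.353, 0.613, -0.613, 0.353]
ft_force: [0.2, -0.1, -0.9]
grip_width: 0.0489
p [ 0.5728 -0.162   0.0587] F [ 0.24 -0.1  -0.87] w 0.0489 t 3.775
shift [-0.003 -0.611  0.005] turn [ 0.004 -0.013  0.001] jawyaw -30.13 q [-0.28  0.53  0.03  1.07 -0.    1.82]
```

View pics/side5.png

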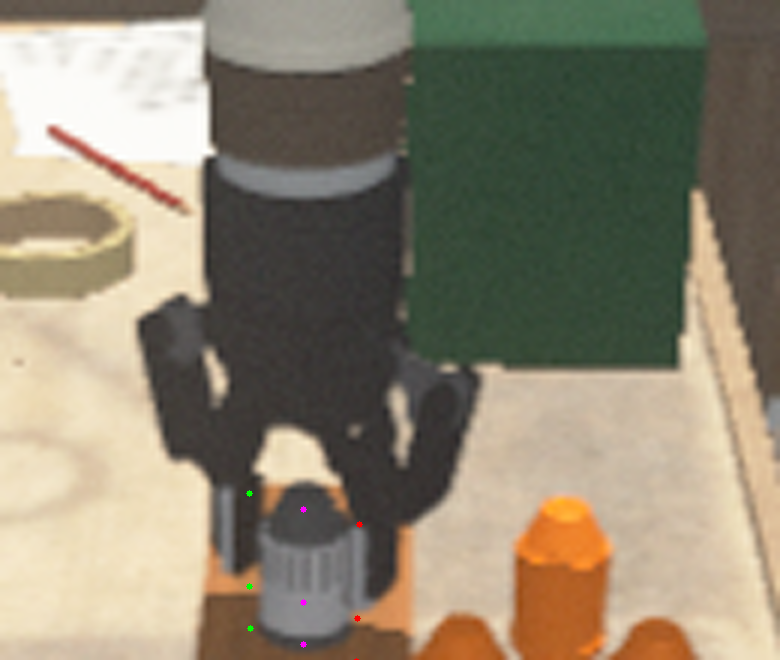

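```bash
python3 -m handwheel '[[0,0.1,0,0,0,0],[0,0.2,0,0,0,0],[0,0.2,0,0,0,0],[0,0.2,0,0,0,0],[0,0.2,0,0,0,0]]'; python3 -m handwheel '[[0,0,0,0,0,0],[0,0,0,0,0,0],[0,0,0,0,0,0],[0,0,0,0,0,0],[0,0,0,0,0,0]]' -1;python3 go.py .573 -.162 .074
```

```text
clock: 4.45
eef_pos: [0.5732, -0.1621, 0.0543]
tool_rot: [0.353, -0.613, 0.613, -0.353]
ft_force: [0.7, -0.7, 0.1]
grip_width: 0.0486
clock: 5.08
eef_pos: [0.5735, -0.1622, 0.0546]
tool_rot: [0.353, -0.613, 0.613, -0.353]
ft_force: [-0.5, -1.0, 3.3]
grip_width: 0.0334
p [ 0.5735 -0.1622  0.0546] F [-0.48 -1.03  3.28] w 0.0334 t 5.075
shift [ 0.003 -0.777 -0.019] turn [-0.005 -0.013 -0.001] jawyaw -30.13 q [-0.28  0.53  0.02  1.06 -0.    1.82]
```

```bash
cat > snap.py <<'E'
from h import *
import sys
n,x,y,w,h,k,tag=sys.argv[1:8]; x,y,w,h=map(int,(x,y,w,h));k=float(k)
c=bot.camera(n); cv2.imwrite(f"pics/{tag}.png",cv2.resize(c["color"][y:y+h,x:x+w,::-1],None,fx=k,fy=k,interpolation=2)); cv2.imwrite(f"pics/{tag}_full.png",c["color"][:,:,::-1])
E
python3 snap.py side 240 70 130 110 6 s6; python3 go.py .573 -.162 .074
```

```text
p [ 0.5734 -0.1622  0.0546] F [ 0.5  -0.39  3.87] w 0.0337 t 5.125
shift [ 0.003 -0.777 -0.018] turn [-0.005 -0.013 -0.001] jawyaw -30.13 q [-0.28  0.53  0.02  1.06 -0.    1.82]
```

View pics/s6.png

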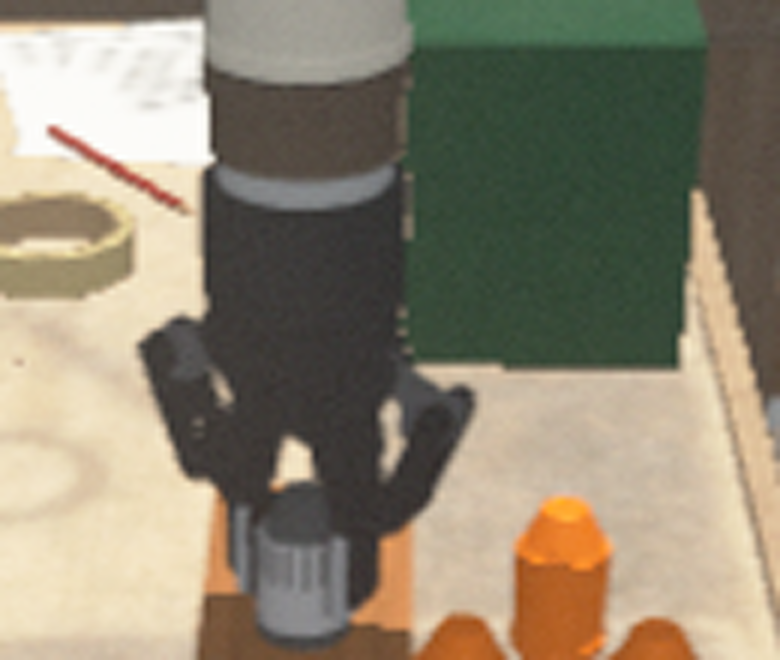

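```bash
python3 -m handwheel '[[0,-0.4,0,0,0,0],[0,-1.4,0,0,0,0],[0,-2.8,0,0,0,0],[0,-4.2,0,0,0,0],[0,-5.4,0,0,0,0]]';python3 go.py .547 .230 .19; python3 snap.py side 240 20 150 140 5 s7;python3 go.py .547 .230 .19
```

```text
clock: 5.75
eef_pos: [0.5726, -0.1619, 0.1901]
tool_rot: [-0.353, 0.613, -0.612, 0.353]
ft_force: [0.6, 0.3, -2.2]
grip_width: 0.0338
p [ 0.5726 -0.1619  0.1901] F [ 0.61  0.25 -2.2 ] w 0.0338 t 5.75
shift [-1.3044e+01  1.1000e-02 -8.7550e+00] turn [ 0.006 -0.013  0.002] jawyaw -30.13 q [-0.28  0.44  0.24  1.38  0.    1.82]
p [ 0.5747 -0.1625  0.1948] F [1.25 0.17 1.37] w 0.0338 t 5.8
shift [-13.022   0.158  -8.841] turn [-0.034 -0.013 -0.009] jawyaw -30.13 q [-0.28  0.44  0.25  1.38  0.    1.82]
```

View pics/s7.png

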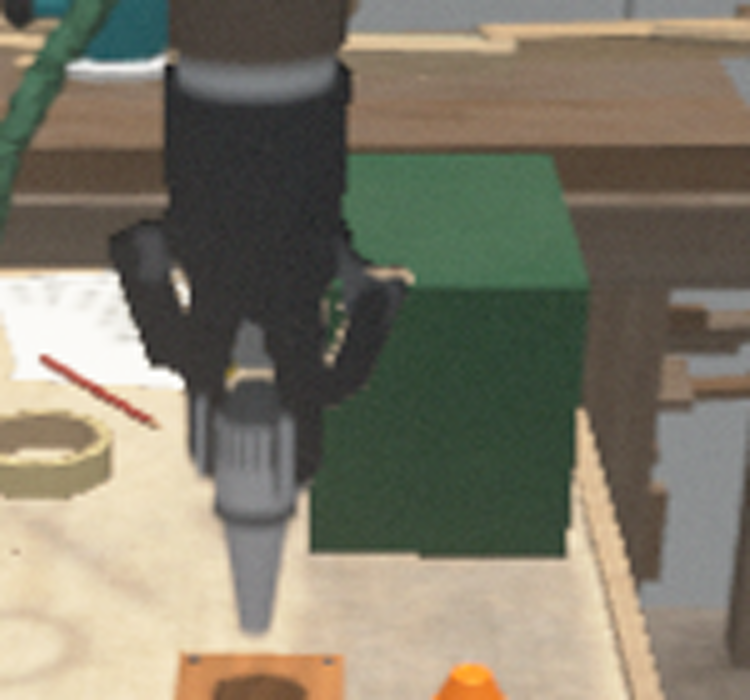

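```bash
python3 -m handwheel '[[-1.2,0,-0.8,0,0,0],[-3.0,0,-2.0,0,0,0],[-4.9,0,-3.3,0,0,0],[-6.8,0,-4.6,0,0,0],[-8.7,0,-5.84,0,0,0]]';python3 go.py .547 .230 .19
```

```text
clock: 6.42
eef_pos: [0.5549, 0.1009, 0.188]
tool_rot: [-0.353, 0.613, -0.613, 0.352]
ft_force: [0.5, -0.3, -2.1]
grip_width: 0.0332
p [0.5549 0.1009 0.188 ] F [ 0.53 -0.29 -2.15] w 0.0332 t 6.425
shift [-4.307 -0.08  -2.866] turn [ 0.009 -0.014  0.008] jawyaw -30.14 q [ 0.18  0.38  0.15  1.34 -0.    2.28]
```

```bash
python3 -m handwheel '[[-1.6,0,-1.05,0,0,0],[-3.2,0,-2.1,0,0,0],[-4.1,0,-2.75,0,0,0],[-4.3,0,-2.87,0,0,0],[-4.3,0,-2.87,0,0,0]]';python3 go.py .547 .230 .19; python3 snap.py side 240 120 130 220 3.5 s8; python3 snap.py top 130 150 140 110 5 t8; python3 go.py .547 .230 .19
```

```text
clock: 7.05
eef_pos: [0.5474, 0.228, 0.1883]
tool_rot: [0.354, -0.613, 0.613, -0.352]
ft_force: [-0.4, -0.6, -2.1]
grip_width: 0.0335
p [0.5474 0.228  0.1883] F [-0.38 -0.57 -2.07] w 0.0335 t 7.05
shift [-0.062 -0.07  -0.056] turn [ 0.004 -0.011  0.011] jawyaw -30.11 q [ 0.39  0.44  0.23  1.37 -0.    2.49]
p [0.5479 0.2271 0.1888] F [-0.1   0.07 -2.62] w 0.0335 t 7.15
shift [-0.084 -0.05  -0.089] turn [ 0.002 -0.021  0.007] jawyaw -30.21 q [ 0.39  0.44  0.23  1.37 -0.    2.49]
```

View pics/s8.png

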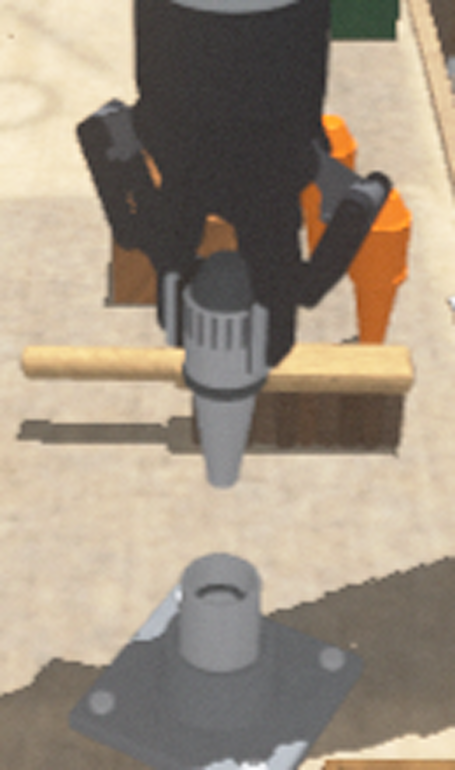

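View pics/t8.png

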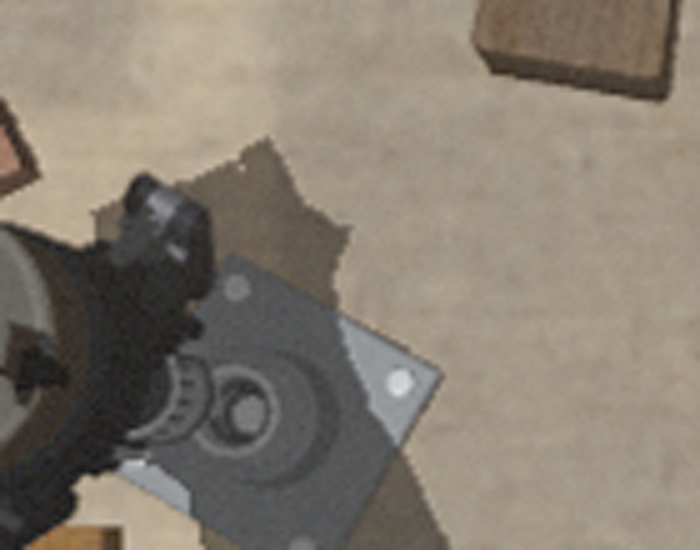

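```bash
python3 - <<'E'
from h import *
cs=np.load("cal.npy",allow_pickle=True).item(); T=cs["top"];S=cs["side"]
print("top tip pred",(proj(T,[.5475,.2275,.142])-[130,150]+.5)*5, "mouth",(proj(T,[.547,.230,.082])-[130,150]+.5)*5)
f=lambda u,v:((u+.5)/3.5-.5+240,(v+.5)/3.5-.5+120)
for z in(.137,.142,.147): print("side tip",z,ray(S,f(222,482),z).round(4), "collar",ray(S,f(226,379),z+.061).round(4))
print("side mouth",ray(S,f(221,577),.082).round(4))
print("side sleeve",[ray(S,f(221,v),.082).round(4).tolist() for v in(553,600)])
E
```

```text
top tip pred [201.44083661 406.5558554 ] mouth [233.32356352 415.36803931]
side tip 0.137 [0.5467 0.2249 0.137 ] collar [0.5462 0.228  0.198 ]
side tip 0.142 [0.5469 0.2309 0.142 ] collar [0.5463 0.2347 0.203 ]
side tip 0.147 [0.547  0.2369 0.147 ] collar [0.5465 0.2415 0.208 ]
side mouth [0.5462 0.2291 0.082 ]
side sleeve [[0.5461, 0.2124, 0.082], [0.5463, 0.2447, 0.082]]
```

```bash
python3 -m handwheel '[[-0.08,0.2,-0.08,0,0,0],[-0.08,0.9,-0.08,0,0,0],[-0.08,1.7,-0.08,0,0,0],[-0.08,2.4,-0.08,0,0,0],[-0.08,2.9,-0.08,0,0,0]]';python3 go.py .547 .2297 .10; python3 snap.py side 240 120 130 220 3.5 s9;  python3 go.py .547 .2297 .10
```

```text
clock: 7.78
eef_pos: [0.5469, 0.2302, 0.1156]
tool_rot: [-0.353, 0.613, -0.613, 0.352]
ft_force: [-0.1, 0.3, -2.6]
grip_width: 0.0333
p [0.5469 0.2302 0.1156] F [-0.12  0.27 -2.57] w 0.0333 t 7.775
shift [0.012 0.622 0.014] turn [ 0.004 -0.02   0.006] jawyaw -30.2 q [ 0.4   0.48  0.1   1.2  -0.    2.5 ]
p [0.546  0.2299 0.114 ] F [-0.77 -0.28 -3.88] w 0.0337 t 7.825
shift [-0.013  0.558  0.039] turn [ 0.013 -0.019  0.017] jawyaw -30.19 q [ 0.4   0.48  0.1   1.2  -0.    2.5 ]
```

View pics/s9.png

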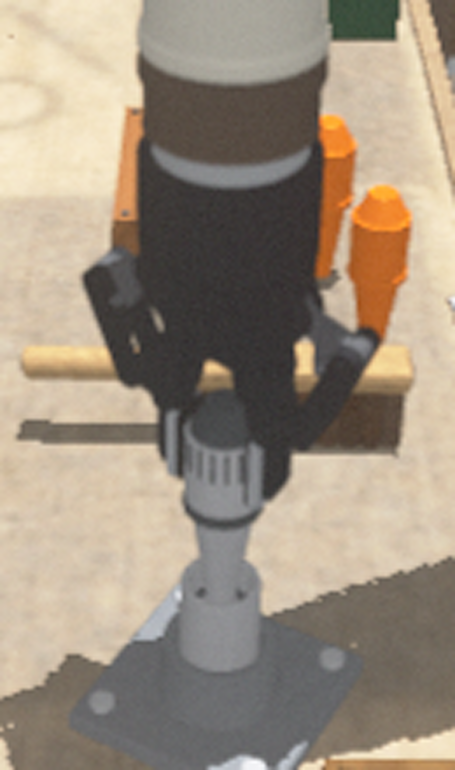

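```bash
python3 -m handwheel '[[0,0.12,0,0,0,0],[0,0.28,0,0,0,0],[0,0.42,0,0,0,0],[0,0.52,0,0,0,0],[0,0.52,0,0,0,0]]';python3 -m handwheel '[[0,0.04,0,0,0,0],[0,0.08,0,0,0,0],[0,0.12,0,0,0,0],[0,0.12,0,0,0,0],[0,0.12,0,0,0,0]]'
```

```text
clock: 8.45
eef_pos: [0.5471, 0.2311, 0.1036]
tool_rot: [-0.353, 0.613, -0.613, 0.353]
ft_force: [-0.2, -0.1, -2.7]
grip_width: 0.0334
clock: 9.07
eef_pos: [0.5472, 0.2311, 0.1007]
tool_rot: [-0.353, 0.613, -0.613, 0.353]
ft_force: [-0.6, -1.2, -2.8]
grip_width: 0.0336
```

Depth now about 28 mm. Small steps onward.

```bash
python3 -m handwheel '[[0.03,0.04,0.02,0,0,0],[0.03,0.08,0.02,0,0,0],[0.03,0.12,0.02,0,0,0],[0.03,0.12,0.02,0,0,0],[0.03,0.12,0.02,0,0,0]]'|sed -n '1,2p;4p'
```

```text
clock: 9.7
eef_pos: [0.5473, 0.2303, 0.0977]
ft_force: [0.7, 1.0, -3.0]
```

```bash
python3 -m handwheel '[[0,0.04,0,0,0,0],[0,0.08,0,0,0,0],[0,0.1,0,0,0,0],[0,0.1,0,0,0,0],[0,0.1,0,0,0,0]]'|sed -n '1,2p;4p'
```

```text
clock: 10.32
eef_pos: [0.5472, 0.2303, 0.0952]
ft_force: [-0.7, 1.8, -1.0]
```

```bash
python3 -m handwheel '[[0,0.02,0,0,0,0],[0,0.05,0,0,0,0],[0,0.08,0,0,0,0],[0,0.08,0,0,0,0],[0,0.08,0,0,0,0]]'|sed -n '1,2p;4p'
```

```text
clock: 10.95
eef_pos: [0.5472, 0.2302, 0.0932]
ft_force: [-1.0, 1.2, -1.1]
```

```bash
python3 -m handwheel '[[-0.02,0.02,-0.01,0,0,0],[-0.02,0.05,-0.01,0,0,0],[-0.02,0.06,-0.01,0,0,0],[-0.02,0.06,-0.01,0,0,0],[-0.02,0.06,-0.01,0,0,0]]'|sed -n '1,2p;4p'
```

```text
clock: 11.58
eef_pos: [0.5472, 0.2307, 0.0916]
ft_force: [-0.7, 2.0, -0.5]
```

```bash
python3 -m handwheel '[[0,0.02,0,0,0,0],[0,0.05,0,0,0,0],[0,0.06,0,0,0,0],[0,0.06,0,0,0,0],[0,0.06,0,0,0,0]]'|sed -n '1,2p;4p'
```

```text
clock: 12.2
eef_pos: [0.5473, 0.2308, 0.0904]
ft_force: [-1.5, 2.6, -0.4]
```

```bash
python3 -m handwheel '[[-0.03,0,-0.03,0,0,0],[-0.05,0.01,-0.05,0,0,0],[-0.05,0.04,-0.05,0,0,0],[-0.05,0.04,-0.05,0,0,0],[-0.05,0.04,-0.05,0,0,0]]'|sed -n '1,2p;4p';python3 snap.py side 250 200 100 150 5 s10
```

```text
clock: 12.82
eef_pos: [0.5472, 0.2319, 0.0896]
ft_force: [-0.8, -2.6, 4.2]
```

View pics/s10.png

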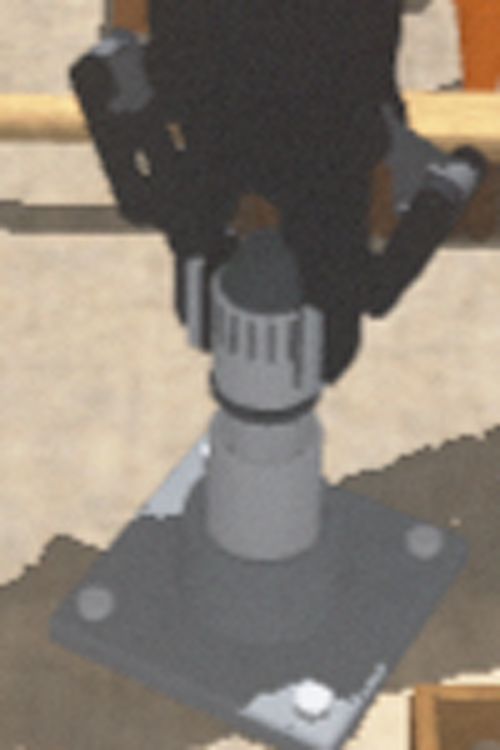

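```bash
python3 -m handwheel '[[0.02,0.01,0.01,0,0,0],[0.02,0.02,0.01,0,0,0],[0.02,0.04,0.01,0,0,0],[0.02,0.04,0.01,0,0,0],[0.02,0.04,0.01,0,0,0]]'|sed -n '1,2p;4p'
```

```text
clock: 13.5
eef_pos: [0.5473, 0.2319, 0.0892]
ft_force: [-1.8, -1.9, 7.2]
```

```bash
python3 -m handwheel '[[0,0.01,0,0,0,0],[0,0.02,0,0,0,0],[0,0.04,0,0,0,0],[0,0.04,0,0,0,0],[0,0.04,0,0,0,0]]'|sed -n '1,2p;4p'
```

```text
clock: 14.12
eef_pos: [0.5474, 0.232, 0.0889]
ft_force: [-3.0, -1.6, 10.6]
```

```bash
python3 -m handwheel '[[0.01,0.01,-0.01,0,0,0],[0.01,0.02,-0.02,0,0,0],[0.01,0.04,-0.02,0,0,0],[0.01,0.04,-0.02,0,0,0],[0.01,0.04,-0.02,0,0,0]]'|sed -n '1,2p;4p'; python3 go.py .547 .23 .08|head -1
```

```text
clock: 14.75
eef_pos: [0.5474, 0.2321, 0.0886]
ft_force: [-2.3, -2.0, 12.7]
p [0.5474 0.2321 0.0886] F [-2.3  -1.97 12.71] w 0.034 t 14.75
```

```bash
python3 -m handwheel '[[0,0.01,0,0,0,0],[0,0.02,0,0,0,0],[0,0.02,0,0,0,0],[0,0.02,0,0,0,0],[0,0.02,0,0,0,0]]'|sed -n '1,2p;4p'
```

```text
clock: 15.38
eef_pos: [0.5474, 0.2321, 0.0885]
ft_force: [-3.2, -1.7, 15.5]
```

```bash
python3 -m handwheel '[[0,0.01,0,0,0,0],[0,0.02,0,0,0,0],[0,0.02,0,0,0,0],[0,0.02,0,0,0,0],[0,0.02,0,0,0,0]]'|sed -n '1,2p;4p'; python3 snap.py side 250 200 100 150 5 s11; python3 go.py .547 .23 .08|head -1
```

```text
clock: 16.0
eef_pos: [0.5475, 0.2322, 0.0884]
ft_force: [-3.6, -2.6, 16.1]
p [0.5474 0.2322 0.0884] F [-3.95 -2.47 15.87] w 0.034 t 16.05
```

View pics/s11.png

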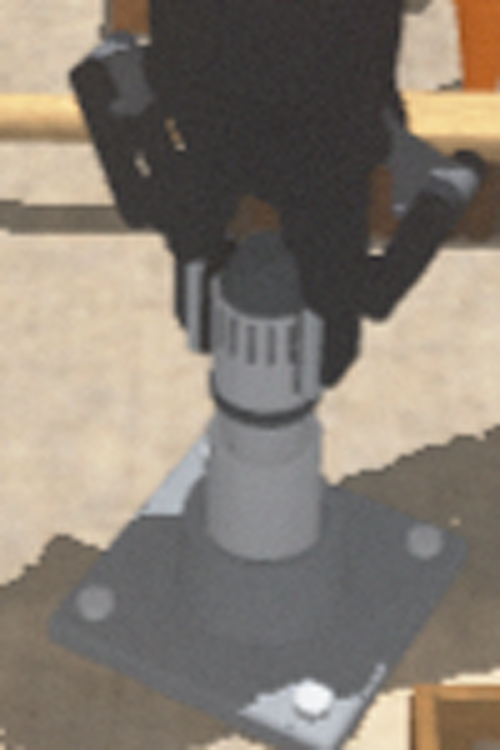

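```bash
python3 -m handwheel '[[0,0.01,0,0,0,0],[0,0.02,0,0,0,0],[0,0.02,0,0,0,0],[0,0.02,0,0,0,0],[0,0.02,0,0,0,0]]'|sed -n '1,2p;4p'; python3 go.py .547 .23 .08|head -1
```

```text
clock: 16.68
eef_pos: [0.5475, 0.2322, 0.0882]
ft_force: [-4.0, -3.4, 18.0]
p [0.5475 0.2322 0.0882] F [-4.04 -3.41 18.  ] w 0.0338 t 16.675
```

```bash
python3 -m handwheel '[[0,-0.15,0,0,0,0],[0,-0.4,0,0,0,0],[0,-0.8,0,0,0,0],[0,-1.4,0,0,0,0],[0,-2.2,0,0,0,0]]'|sed -n '1,2p;4p'; python3 snap.py side 250 150 100 200 3.7 s12; python3 go.py .547 .23 .08|head -1
```

```text
clock: 17.3
eef_pos: [0.5452, 0.2317, 0.1398]
ft_force: [0.4, 0.6, -8.8]
p [0.547  0.2325 0.1435] F [ 0.45 -0.27 -4.98] w 0.034 t 17.35
```

View pics/s12.png

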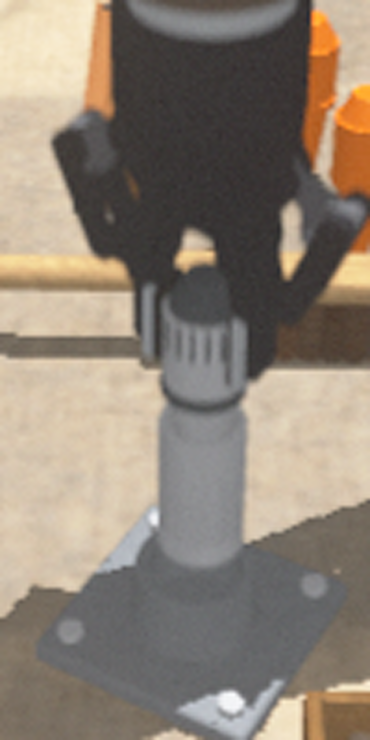

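```bash
python3 -m handwheel '[[0,-0.4,0,0,0,0],[0,-1.0,0,0,0,0],[0,-1.8,0,0,0,0],[0,-2.5,0,0,0,0],[0,-2.9,0,0,0,0]]'|sed -n '1,2p;4p'; python3 go.py .574 -.241 .214
```

```text
clock: 17.98
eef_pos: [0.5465, 0.2321, 0.2136]
ft_force: [0.9, 0.7, -8.3]
p [0.5465 0.2321 0.2136] F [ 0.95  0.72 -8.3 ] w 0.0337 t 17.975
shift [15.815 -0.025 10.448] turn [-0.004 -0.013 -0.007] jawyaw -30.13 q [0.4  0.43 0.29 1.43 0.   2.5 ]
```

```bash
python3 -m handwheel '[[0.5,0,0.33,0,0,0],[1.4,0,0.92,0,0,0],[2.5,0,1.65,0,0,0],[3.7,0,2.44,0,0,0],[4.9,0,3.24,0,0,0]]'|sed -n '1,2p;4p'; python3 -m handwheel '[[1.2,0,0.79,0,0,0],[2.4,0,1.58,0,0,0],[3.6,0,2.38,0,0,0],[4.8,0,3.17,0,0,0],[5.8,0,3.83,0,0,0]]'|sed -n '1,2p;4p'; python3 go.py .574 -.241 .214
```

```text
clock: 18.6
eef_pos: [0.5538, 0.083, 0.2111]
ft_force: [0.8, 0.2, -8.5]
clock: 19.23
eef_pos: [0.5635, -0.0906, 0.2111]
ft_force: [0.1, 0.1, -8.0]
p [ 0.5635 -0.0906  0.2111] F [ 0.08  0.14 -8.04] w 0.0336 t 19.225
shift [ 4.986 -0.116  3.389] turn [ 0.011 -0.022  0.009] jawyaw -30.22 q [-0.16  0.38  0.21  1.4  -0.    1.94]
```

```bash
python3 -m handwheel '[[1.2,0,0.8,0,0,0],[2.4,0,1.6,0,0,0],[3.6,0,2.4,0,0,0],[4.5,0,3.05,0,0,0],[4.95,0,3.37,0,0,0]]'|sed -n '1,2p;4p'; python3 -m handwheel '[[0,0.3,0,0,0,0],[0,0.5,0,0,0,0],[0,0.5,0,0,0,0],[0,0.5,0,0,0,0],[0,0.5,0,0,0,0]]'|sed -n '1,2p;4p'; python3 snap.py side 230 20 160 170 4.2 s13;  python3 snap.py top 340 170 140 110 5.5 t13; python3 go.py .574 -.241 .20
```

```text
clock: 19.85
eef_pos: [0.5742, -0.2397, 0.2108]
ft_force: [0.6, 0.2, -7.8]
clock: 20.48
eef_pos: [0.5759, -0.237, 0.2001]
ft_force: [-0.3, -1.0, -8.3]
p [ 0.5758 -0.2373  0.2001] F [ 0.47  0.23 -7.91] w 0.0338 t 20.575
shift [0.165 0.003 0.012] turn [-0.004 -0.011 -0.   ] jawyaw -30.11 q [-0.39  0.49  0.35  1.43 -0.    1.71]
```

View pics/s13.png

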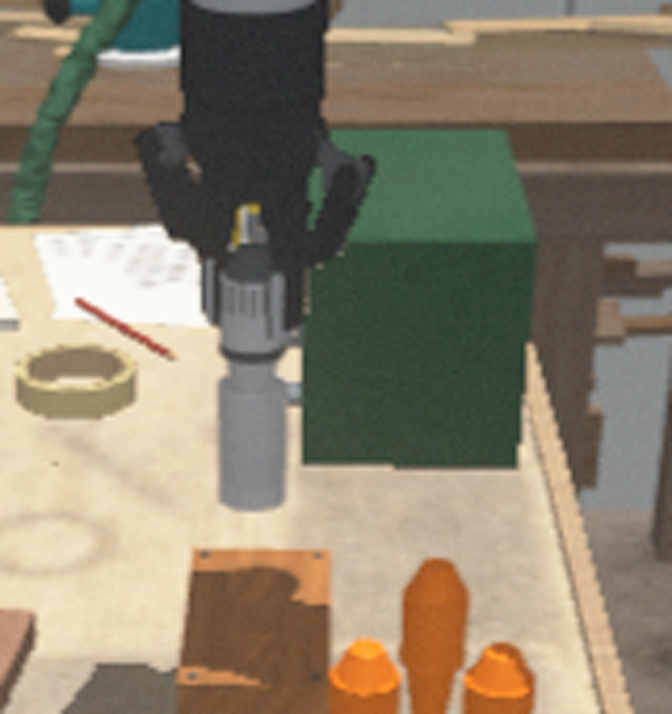

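View pics/t13.png

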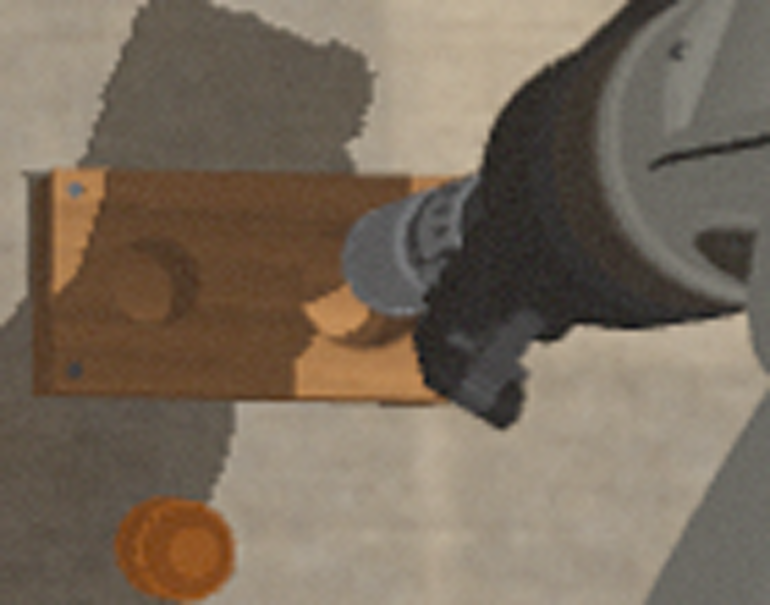

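```bash
python3 - <<'E'
from h import *
cs=np.load("cal.npy",allow_pickle=True).item(); T=cs["top"];S=cs["side"]
ft=lambda u,v:((u+.5)/5.5-.5+340,(v+.5)/5.5-.5+170)
fs=lambda u,v:((u+.5)/4.2-.5+230,(v+.5)/4.2-.5+20)
z=.124
print("top sleeve bottom",ray(T,ft(398,259),z).round(4),"side",ray(S,fs(252,494),z).round(4))
# predicted outlines of sleeve bottom circle/top for candidate centre
th=np.linspace(0,2*np.pi,60)
for c0 in [(.5758,-.2373),(.5758,-.239)]:
    pts=np.array([(c0[0]+.0195*np.cos(a),c0[1]+.0195*np.sin(a),z) for a in th])
    a=np.array([(proj(T,q)-[340,170]+.5)*5.5 for q in pts]); b=np.array([(proj(S,q)-[230,20]+.5)*4.2 for q in pts])
    print(c0,"top left",a[:,0].min(),"bot",a[:,1].max(),"| side",b[:,0].min(),b[:,0].max(),b[:,1].max())
E
```

```text
top sleeve bottom [ 0.5778 -0.238   0.124 ] side [ 0.5751 -0.2402  0.124 ]
(0.5758, -0.2373) top left 340.5640208321102 bot 320.52611619271437 | side 217.36425574038785 285.20220023239364 511.90110460303345
(0.5758, -0.239) top left 345.44455767449995 bot 320.54652841532015 | side 217.4499356116467 285.2063515114367 510.5620165536188
```

```bash
python3 go.py .5722 -.239 .15
```

```text
p [ 0.5758 -0.2373  0.2001] F [ 0.47  0.23 -7.91] w 0.0338 t 20.575
shift [ 0.132  2.003 -0.092] turn [-0.004 -0.011 -0.   ] jawyaw -30.11 q [-0.39  0.49  0.35  1.43 -0.    1.71]
```

```bash
python3 -m handwheel '[[0.13,0.3,-0.09,0,0,0],[0.13,0.8,-0.09,0,0,0],[0.13,1.3,-0.09,0,0,0],[0.13,1.7,-0.09,0,0,0],[0.13,1.85,-0.09,0,0,0]]'|sed -n '1,2p;4p'; python3 -m handwheel '[[0,0,0,0,0,0],[0,0,0,0,0,0],[0,0,0,0,0,0],[0,0,0,0,0,0],[0,0,0,0,0,0]]'|sed -n '1,2p;4p'; python3 snap.py side 250 70 100 130 5.4 s14;  python3 snap.py top 340 170 140 110 5.5 t14; python3 go.py .5722 -.239 .15
```

```text
clock: 21.2
eef_pos: [0.5713, -0.2389, 0.1519]
ft_force: [0.0, -0.6, -7.6]
clock: 21.82
eef_pos: [0.5721, -0.2392, 0.1536]
ft_force: [0.5, 0.6, -7.6]
p [ 0.572  -0.2392  0.1535] F [ 0.48  0.14 -8.33] w 0.0336 t 21.925
shift [-0.009  0.14   0.003] turn [-0.    -0.013 -0.   ] jawyaw -30.13 q [-0.4   0.51  0.25  1.32  0.    1.7 ]
```

View pics/s14.png

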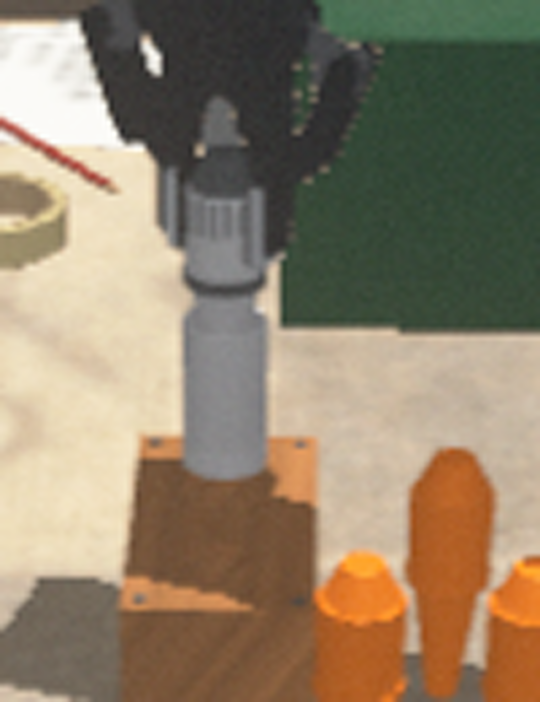

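View pics/t14.png

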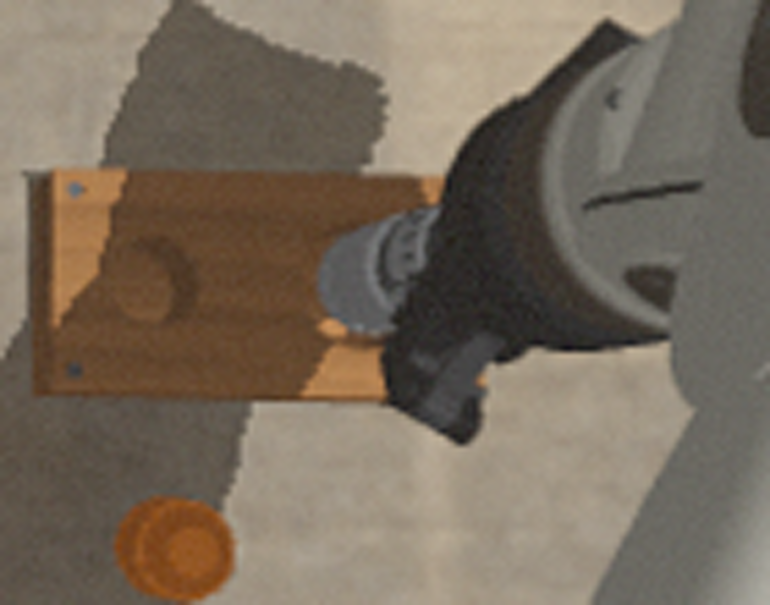

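```bash
python3 - <<'E'
from h import *
cs=np.load("cal.npy",allow_pickle=True).item(); T=cs["top"];S=cs["side"]
th=np.linspace(0,2*np.pi,90)
for c0,r,z in [((.572,-.240),.0195,.0775),((.574,-.240),.0195,.0775),((.572,-.242),.0195,.0775),((.5722,-.240),.0235,.066)]:
    pts=np.array([(c0[0]+r*np.cos(a),c0[1]+r*np.sin(a),z) for a in th])
    a=np.array([(proj(T,q)-[340,170]+.5)*5.5 for q in pts]); b=np.array([(proj(S,q)-[250,70]+.5)*5.4 for q in pts])
    print(c0,z,"top left",a[:,0].min().round(1),"bot",a[:,1].max().round(1),"| side",b[:,0].min().round(1),b[:,0].max().round(1),b[:,1].max().round(1))
E
```

```text
(0.572, -0.24) 0.0775 top left 318.3 bot 338.3 | side 180.6 265.8 478.7
(0.574, -0.24) 0.0775 top left 318.2 bot 332.9 | side 176.2 261.4 478.7
(0.572, -0.242) 0.0775 top left 323.8 bot 338.3 | side 180.7 265.8 476.6
(0.5722, -0.24) 0.066 top left 300.5 bot 350.1 | side 171.6 273.7 505.4
```

```bash
python3 -m handwheel '[[0,0.2,0,0,0,0],[0,0.6,0,0,0,0],[0,1.0,0,0,0,0],[0,1.4,0,0,0,0],[0,1.6,0,0,0,0]]'|sed -n '1,2p;4p'; python3 -m handwheel '[[0,0.2,0,0,0,0],[0,0.4,0,0,0,0],[0,0.6,0,0,0,0],[0,0.75,0,0,0,0],[0,0.8,0,0,0,0]]'|sed -n '1,2p;4p'
```

```text
clock: 22.55
eef_pos: [0.5713, -0.2389, 0.1121]
ft_force: [0.8, 0.7, -8.1]
clock: 23.18
eef_pos: [0.5718, -0.2391, 0.0931]
ft_force: [-0.3, -0.1, -8.2]
```

```bash
python3 -m handwheel '[[0,0.06,0,0,0,0],[0,0.12,0,0,0,0],[0,0.18,0,0,0,0],[0,0.22,0,0,0,0],[0,0.24,0,0,0,0]]'|sed -n '1,2p;4p'; python3 -m handwheel '[[0,0.02,0,0,0,0],[0,0.05,0,0,0,0],[0,0.08,0,0,0,0],[0,0.08,0,0,0,0],[0,0.08,0,0,0,0]]'|sed -n '1,2p;4p'
```

```text
clock: 23.8
eef_pos: [0.572, -0.2391, 0.0874]
ft_force: [-0.5, -0.1, -7.6]
clock: 24.42
eef_pos: [0.572, -0.2392, 0.0855]
ft_force: [-0.6, 0.1, -8.7]
```

```bash
python3 -m handwheel '[[0,0.02,0,0,0,0],[0,0.05,0,0,0,0],[0,0.06,0,0,0,0],[0,0.06,0,0,0,0],[0,0.06,0,0,0,0]]'|sed -n '1,2p;4p'
```

```text
clock: 25.05
eef_pos: [0.572, -0.2392, 0.084]
ft_force: [-0.1, 0.0, -7.5]
```

```bash
python3 -m handwheel '[[0,0.02,0,0,0,0],[0,0.04,0,0,0,0],[0,0.05,0,0,0,0],[0,0.05,0,0,0,0],[0,0.05,0,0,0,0]]'|sed -n '1,2p;4p'
```

```text
clock: 25.68
eef_pos: [0.572, -0.2392, 0.0827]
ft_force: [0.3, 0.4, -8.4]
```

```bash
python3 -m handwheel '[[0,0.02,0,0,0,0],[0,0.03,0,0,0,0],[0,0.03,0,0,0,0],[0,0.03,0,0,0,0],[0,0.03,0,0,0,0]]'|sed -n '1,2p;4p'
```

```text
clock: 26.3
eef_pos: [0.5722, -0.2392, 0.0826]
ft_force: [-2.3, 1.3, 0.2]
```

```bash
python3 -m handwheel '[[0,0,0,0,0,0],[0,0,0,0,0,0],[0,0,0,0,0,0],[0,0,0,0,0,0],[0,0,0,0,0,0]]' 0.4; python3 snap.py side 250 70 100 130 5.4 s15
```

```text
clock: 26.92
eef_pos: [0.5721, -0.2392, 0.082]
tool_rot: [0.353, -0.613, 0.613, -0.353]
ft_force: [0.3, -0.1, 0.0]
grip_width: 0.0598
```

View pics/s15.png

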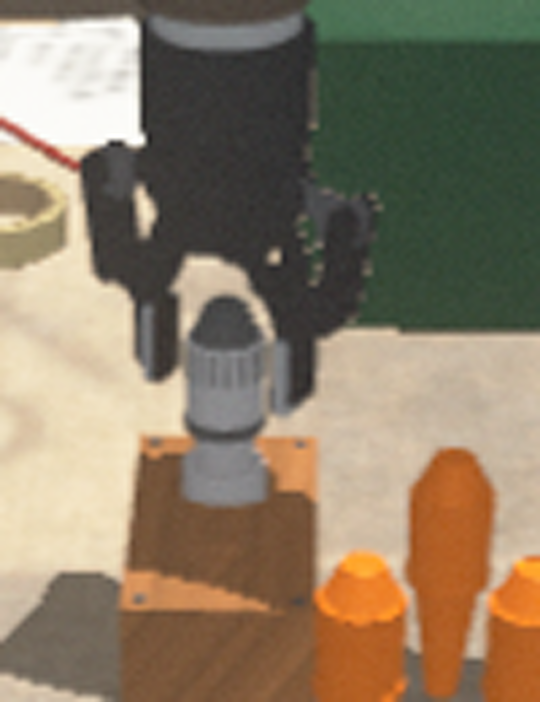

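Released and standing upright. Raise clear (pads centred: chuck at 225, pads 178/272).

```bash
python3 -m handwheel '[[0,-0.5,0,0,0,0],[0,-1.3,0,0,0,0],[0,-2.5,0,0,0,0],[0,-4,0,0,0,0],[0,-5.5,0,0,0,0]]' 0.5; python3 -m handwheel '[[2,0,1,0,0,0],[4,0,2,0,0,0],[5.5,0,2.8,0,0,0],[6,0,3,0,0,0],[6,0,3,0,0,0]]'; python3 snap.py side 250 70 100 130 5.4 s16; python3 snap.py top 300 170 140 110 5.5 t16
```

```text
clock: 27.6
eef_pos: [0.572, -0.2392, 0.2216]
tool_rot: [0.353, -0.612, 0.613, -0.353]
ft_force: [0.1, -0.3, 0.7]
grip_width: 0.0638
clock: 28.22
eef_pos: [0.5613, -0.407, 0.2196]
tool_rot: [-0.352, 0.613, -0.613, 0.353]
ft_force: [1.0, -1.3, 0.3]
grip_width: 0.0639
```

View pics/s16.png

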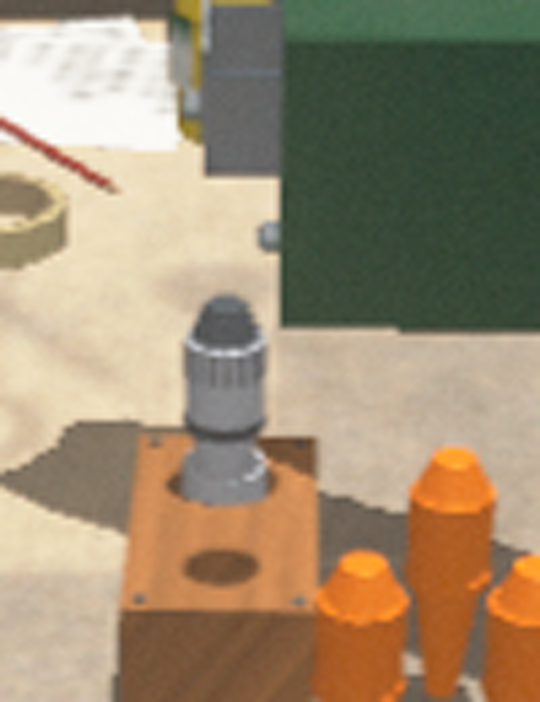

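View pics/t16.png

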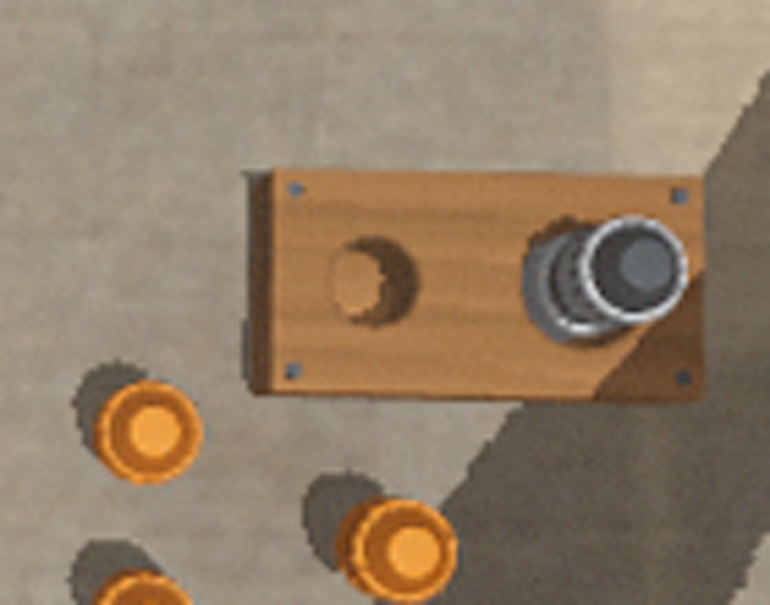

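View pics/t16_full.png

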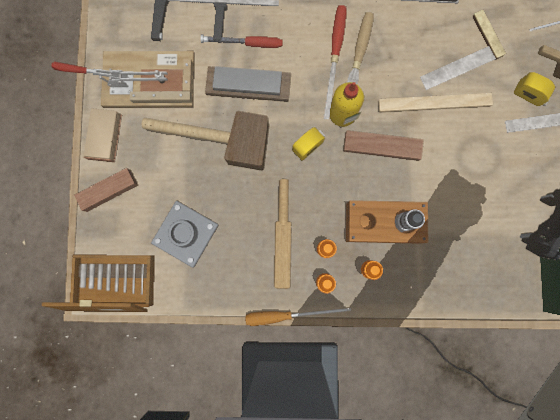

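```bash
python3 - <<'E'
from h import *
cs=np.load("cal.npy",allow_pickle=True).item(); T=cs["top"];S=cs["side"]
ft=lambda u,v:((u+.5)/5.5-.5+300,(v+.5)/5.5-.5+170); fs=lambda u,v:((u+.5)/5.4-.5+250,(v+.5)/5.4-.5+70)
print(ray(T,ft(640,263),.154),ray(T,ft(633,269),.138),"side nose",ray(S,fs(224,303),.154),"side mouth",ray(S,fs(225,470),.076))
print(bot.get_obs()["ft_force"]); bot.job_done()
E
```

```text
[ 0.5739214  -0.23763813  0.154     ] [ 0.57314273 -0.23946168  0.138     ] side nose [ 0.57178331 -0.24072793  0.154     ] side mouth [ 0.57082132 -0.2312006   0.076     ]
[ 0.12714006 -0.21121397  0.34993061]
the job is handed in; nothing more can be done
```

The joined tool is standing upright in the wide well, released, with the arm moved away. I handed the job in at about 28 s of the 51 s allowed.

- **Pressing:** I pushed the shank into the sleeve until the wrist force read 18.0 N (the highest reading I saw), with about 40 mm of shank inside the mouth.
- **Lifting:** The sleeve hung on the chuck alone at about 8 N, the weight of both parts. Its underside rose about 125 mm clear of the cup floor.
- **Setting down:** The reading went from −8.4 N to about 0 N at contact, so the sleeve landed gently.
- **Last checks:** The tool's axis measured about (0.573, −0.239), against (0.572, −0.240) for the well. The final top picture shows the brush, tape measure and offcut where they were at the start.

Two readings disagreed with what they should have been:

- **Finger height:** In the side pictures the fingers stood about 20 mm higher above the stated TCP than the task text implies. I set the grasp height from the pictures instead. The gripper also read 33.5 mm on the 36 mm cylinder.
- **Mouth position:** One last side-view point on the sleeve's mouth came out about 8 mm off in y. I put this down to the mouth being partly hidden, because the other three points agreed to within 3 mm.

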